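Shut down the chip collector

ROBOT

A 6-joint arm with a two-finger parallel gripper is mounted at the origin on the work surface. World frame = base frame: x ahead of the robot, y to its left, z up, the work surface at z = 0. Lengths are in m, angles in rad, forces in N, time in s.
With the tool pointing down it reaches from about 0.275 to 0.875 m from the base axis. Payload 12.5 kg.
Tool frame: the origin (TCP) lies at the very end of the fingers, on their centre line; the grasp point (between the pads) lies 19 mm behind it; z points along the fingers, y is the line along which they close (so a half turn about z gives the same grasp; the last joint's range is limited). The gripper opens to 85 mm and grips with 20 to 120 N. Pads are 22 mm wide; open, the fingers measure 114 mm over their backs; the gripper's body (76 mm by 85 mm) begins 54 mm behind the grasp point. The pads swing forward as they close: fully open they stand 13 mm farther back than shut.
Start: joints at [-1.332, 0.351, 1.652, -0, 1.139, -0.085], TCP at [0.175, -0.521, 0.231] pointing down, gripper open.
Joint ranges: [-2.75, 2.75], [-0.79, 2.1], [0.01, 2.65], [-1.57, 4.71], [0.07, 3.14], [-2.87, 2.87]. Speed limits (rad/s): [2.22, 2.22, 2.79, 3.14, 3.14, 3.14].

INTERFACE

Orientations are given as a unit quaternion [w, x, y, z].
In Python, from station import ctrl gives the robot as it stands.
- The arm moves only by the tool servo_tool, never from a script. Its argument "series" is a list of rows, each an object of numbers: "wx", "wy", "wz": the turn, a rotation vector about the world's x, y, z in degrees; "x", "y", "z": the shift along the world's x, y, z in m; "grip": the gripper's target within -1 to 1 (fully open at 1, half-way at 0, shut at -1). In form: [{"wx": .., "wy": .., "wz": .., "x": .., "y": .., "z": .., "grip": ..}, ...]. A call has 1 to 10 rows; each row is the pose to reach, as a shift and turn from the pose commanded when the call began; what a row does not reach only later rows make up. A row lasts 1/10 s, in which the tool goes at most 50 mm and 8.59 degrees, less where a joint would pass 70% of its speed; a pose out of reach is approached as far as the arm can. A call with a gripper value outside its range is refused whole. The fingers move at their own pace and stop on an object; the grip force is fixed at half the most. Time passes only in rows, so rows that repeat a pose let the fingers close. It gives the time, the measured TCP pose, the force, the opening and the grip force at its end, in the units of the state.
- ctrl.observe(): the state, without advancing time (a new reading comes with each control period).
- ctrl.grab_frame(name): name is "scene" or "top"; returns a dict with "pixels" (384x512x3 uint8, blue, green, red), "fx", "fy", "cx", "cy" (pixels), "origin" and "orientation" of the camera in the world. Camera axes: x right, y up, looking along -z (the intrinsics and any distortion apply to the point x, -y, -z); pixel columns grow to the right and rows downward; lengths in m; the calibration is good to about 2 mm. A picture is of the moment at which its call begins. There is no depth.
- ctrl.hand_in(): hands the job in; it is judged then, once.
The state is a dict: "t": time; "joints": joint angles; "joint_velocities": joint speeds; "effort": joint torques, N m; "position": TCP position; "tool_rot": TCP orientation; "wrist_force": force on the tool from outside, world axes, zero at the start; "wrist_torque": the same for the moment, N m; "opening": finger opening in m; "grasp_force": force on a finger pad.
Only numpy, scipy, OpenCV 4.12 (cv2) and the standard library are available. Lean on these libraries where they do the work, as an engineer would, in place of code of your own. Each camera call takes 0.05 s, during which the arm holds its last target. There are 200 camera calls.

TASK

Close up the chip collector after sawing: an offcut lies on the blade of its slide gate, so take it off and put it in the open chip drawer, push the gate fully shut by its yellow lip until the red spring catch clicks down over its pin, and push the drawer fully home until it seats. Leave the other things on the bench and on the collector where they are.

Things in the scene. Friction and masses are not known exactly. Their poses are not given: they have to be found in the camera images.
- collector: bench-top chip collector, fixed: a green steel cabinet 340 deep (x) x 320 wide (y) x 130 mm high with a galvanised hopper on top. Origin on the bench under the cabinet's centre, z up; its own -x axis points out of its front, where gate and drawer slide out; the front edge is at x -170. Blade guide rails at y 75 to 89 mm either side, top at z 146. Frame below: this body's, in mm
- hopper_rim (a point): middle of the hopper's front rim, fixed at x -102, y 0, z 275. The hopper's front wall rises from its neck (x -8, z 150 to 168, 116 wide) sloping outward to x -102, z 255 (176 wide), then upright to here. It overhangs the gate: to reach the lip of the shut gate the hand must lean back from vertical, towards the collector's front, by 35 to 45 degrees
- gate (a joint): slide gate, m: 0 shut, grows as it is pulled out to the front; starts 0.10 to 0.12. About 6 N of sliding friction, 12 N over the last 20 mm, where its pin lifts the catch. The catch drops at 0.002; the hard stop is at -0.003. Once caught it may rest anywhere between. A thing left on the blade jams against the hopper's flange (front at x -50, z 143 to 150)
- gate_lip (a point): middle of the outer face of the gate's turned-up yellow lip, moving with the gate: an upright plate 4 mm thick, 142 mm wide, z 134 to 173. Push it towards the collector's +x; with the gate shut this point is at x -70, y 0, z 156. Behind the lip lies the flat steel blade, 146 mm wide, top at z 139; the cabinet's top below is at z 130
- catch (a joint): red sprung catch beside the gate on the collector's +y side, rad: 0 down, up to 0.12 as the gate's pin passes under it, back to 0 (within 0.03) with its hook in front of the pin once the gate is caught. It works by itself as the gate is pushed in
- catch_hook (a point): hook of the red catch, 14 mm wide; at x -70, y 107, z 153 when down
- drawer (a joint): chip drawer in the cabinet, m: 0 home, grows as it is pulled out to the front; starts 0.13 to 0.17. About 2 N of friction; from about 0.021 a sprung ball adds about 6 N, and from about 0.005 on it draws the drawer in to its stop at 0
- drawer_handle (a point): middle of the drawer's dark bar handle: a bar 11 mm thick, 120 mm long along y, 35 mm in front of the drawer's front panel, at z 76; at x -217, y 0 when the drawer is home. The front panel is 12 mm thick, 314 mm wide, z 11 to 117
- drawer_floor (a point): centre of the drawer's inner floor, z 19, moving with the drawer, axes as the collector's; at x -20 when home. Inside, from this point, the drawer reaches 150 mm to -x, 146 mm to +x and 136 mm to either side; walls 66 mm high above the floor, front panel 98. Only what stands out beyond the cabinet's front (x -170) is open from above
- offcut_center (a point): centre of the offcut to be cleared: a pale pine block 30 (x) x 46 (y) x 34 mm high, 25 to 50 g, flat on the gate's blade behind the lip, at x -130 to -113, y within 20, z 156, its axes within 0.2 rad of the collector's. The hopper stands over it, so take it with the hand leaning towards the collector's front, 30 to 40 degrees from vertical
- wax_tin_mid (a point): round wax tin with a blue lid, 42 mm across and 32 mm high, on the collector's top beside the gate, on the side away from the catch; point at its centre
- glue_mid (a point): white glue bottle with orange cap, 60 mm across and 170 mm high, on the bench; point on its axis half-way up
- tape_mid (a point): yellow tape measure, 70 x 40 x 66 mm, on the bench; point at its centre
- sanding_block_mid (a point): cork sanding block, 120 x 68 x 30 mm, on the bench; point at its centre
- sawn_horse_mid (a point): small horse sawn from 18 mm wood, about 120 x 85 mm, lying on the bench; point half-way up its trunk
- glasses_mid (a point): white-framed safety glasses with dark lenses, 140 x 135 x 44 mm, on the bench; point at the bridge, 20 mm up
- dust_brush_grip (a point): bench brush lying on the bench; point at its grip
Things that resemble listed ones, but are neither listed nor needed, are in the scene too. Of the things that look like the part that bears offcut_center, the smallest one is meant.

How it is judged:
At the end, for the whole second after the job is handed in: gate shut to within 5 mm with the catch dropped (below 0.05 rad), drawer home to within 4 mm, and the offcut lying inside the drawer, its centre below the drawer's walls (value of joint gate below 0.005 m and value of joint catch below 0.05 rad and value of joint drawer below 0.004 m and x of offcut_center in the frame of drawer_floor between -0.15 and 0.146 m and y of offcut_center in the frame of drawer_floor between -0.137 and 0.137 m and z of offcut_center in the frame of drawer_floor between 0.005 and 0.066 m); the robot touches nothing.
It fails at once if another thing on the bench or on the collector was moved by more than 30 mm (distance of any of wax_tin_mid, glue_mid, tape_mid, sanding_block_mid, sawn_horse_mid, glasses_mid, dust_brush_grip from where it was at the start of the episode above 0.03 m).
It also fails if it takes over 64 s, if anything falls off the work surface, if the arm or the gripper's body presses on something with over 40 N, if the wrist force passes 120 N, or if a joint passes its speed limit or range.

## Working session

There is one attempt and no reset: what is moved stays moved. The work goes in short steps, Python scripts to look and compute and a tool call to move; the robot and the scene stay as the last step left them, time stands still between calls to the robot, and variables do not carry over. Pictures are saved under pics/ and viewed, at most 13 in all, crops included, and the job is handed in when it is done.

Besides the shell and the picture viewer there is one more tool, called after "Call:" by a JSON object that holds its "op" and its "data", one argument or row to a line. servo_tool: Moves the arm, as the interface text tells. Its arguments: {"type":"object","properties":{"series":{"type":"array"}},"required":["series"]}

```bash
mkdir -p pics; cat > h.py <<'E'
import numpy as np,cv2
from scipy.spatial.transform import Rotation as R
from station import ctrl
def cam(n):
    f=ctrl.grab_frame(n);f['pixels']=np.array(f['pixels'],np.uint8);return f
def rot(f):
    q=np.array(f['orientation']).ravel();return R.from_quat(q[[1,2,3,0]]).as_matrix()
def ray(f,u,v):
    d=rot(f)@np.array([(u-f['cx'])/f['fx'],-(v-f['cy'])/f['fy'],-1]);return np.array(f['origin']),d
def atz(f,u,v,z):
    o,d=ray(f,u,v);return o+d*(z-o[2])/d[2]
def proj(f,p):
    c=rot(f).T@(np.array(p)-np.array(f['origin']));return f['cx']+f['fx']*c[0]/-c[2],f['cy']+f['fy']*c[1]/c[2]
E
python3 - <<'E'
from h import *
for n in('scene','top'):
    f=cam(n);print({k:v for k,v in f.items() if k!='pixels'})
    cv2.imwrite(f'pics/{n}0.png',cv2.resize(f['pixels'],(768,576),interpolation=cv2.INTER_CUBIC))
print(ctrl.observe())
E
```

```text
{'fx': 425.1638845274142, 'fy': 425.1638845274142, 'cx': 259.89906610778434, 'cy': 195.6452809853588, 'origin': array([ 1.18549567, -0.20803567,  1.09876215]), 'orientation': array([0.75913043, 0.26654706, 0.18781663, 0.56338137])}
{'fx': 395.96387848914134, 'fy': 395.96387848914134, 'cx': 259.2284906677449, 'cy': 194.2457610242537, 'origin': array([0.35181908, 0.04489004, 1.32131569]), 'orientation': array([-0.69731092, -0.03823944,  0.05871418,  0.71333573])}
{'t': 0.1, 'joints': array([-1.33161822e+00,  3.51173181e-01,  1.65235095e+00,  1.25480632e-05,
        1.13910136e+00, -8.46331154e-02]), 'joint_velocities': array([ 0.00016767, -0.00227252, -0.00236799,  0.00075054,  0.00065004,
        0.00166093]), 'effort': array([ 3.07452478e-05, -5.06835186e+01, -2.91875786e+01, -8.57685473e-05,
        2.64350710e-03,  3.71452074e-06]), 'position': array([ 0.17494014, -0.52112666,  0.23082076]), 'tool_rot': array([-5.15320546e-04,  9.86922185e-01,  1.61196571e-01, -3.41854165e-05]), 'wrist_force': array([-0.2125438 , -0.35449305, -0.63645011]), 'wrist_torque': array([ 0.05092033,  0.04694965, -0.00442254]), 'grasp_force': 0.0, 'opening': 0.08525908127592903}
```

View pics/scene0.png

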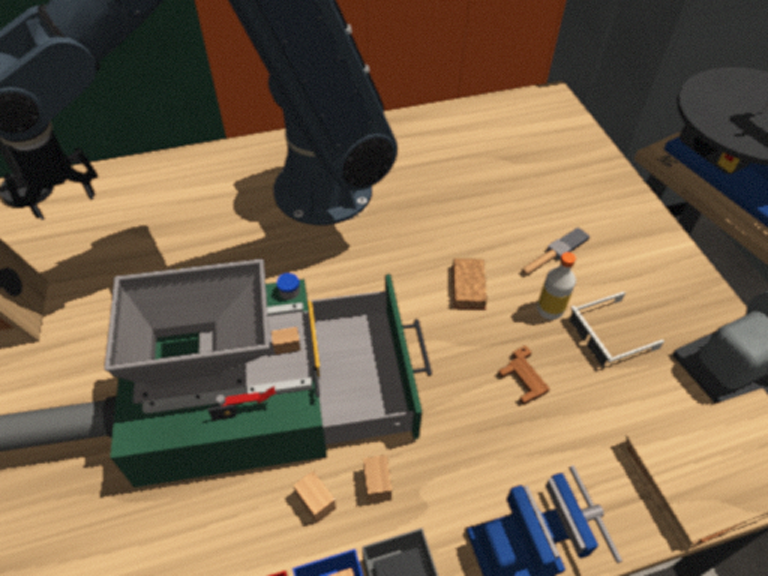

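View pics/top0.png

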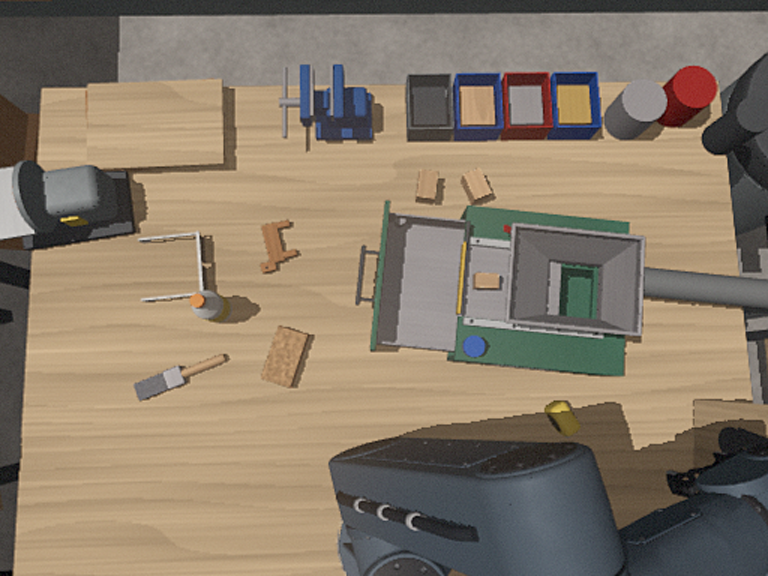

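The pale blocks are at top-view pixels (487,281) on the blade, and (427,185) and (477,185) on the bench. The one on the blade behind the yellow lip fits: it is the smallest, and it sits on the gate. I'll confirm it in one enlarged crop.

```bash
python3 - <<'E'
from h import *
t=cv2.imread('pics/top0.png');t=cv2.resize(t,(512,384),interpolation=cv2.INTER_AREA)
f=cam('top');g=cam('scene')
a=cv2.resize(f['pixels'][125:265,235:435],(800,560),interpolation=cv2.INTER_CUBIC)
b=cv2.resize(g['pixels'][165:325,70:295],(787,560),interpolation=cv2.INTER_CUBIC)
cv2.imwrite('pics/ta.png',a);cv2.imwrite('pics/sa.png',b)
E
```

```text
(no output)
```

View pics/ta.png

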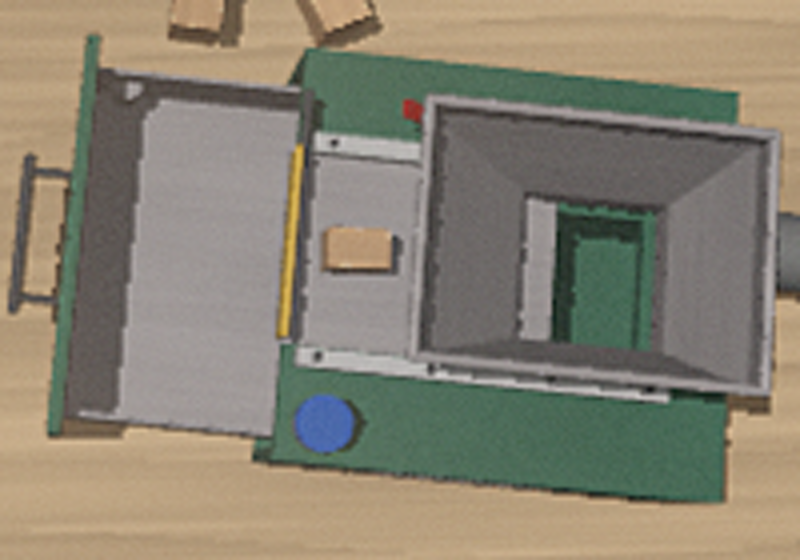

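View pics/sa.png

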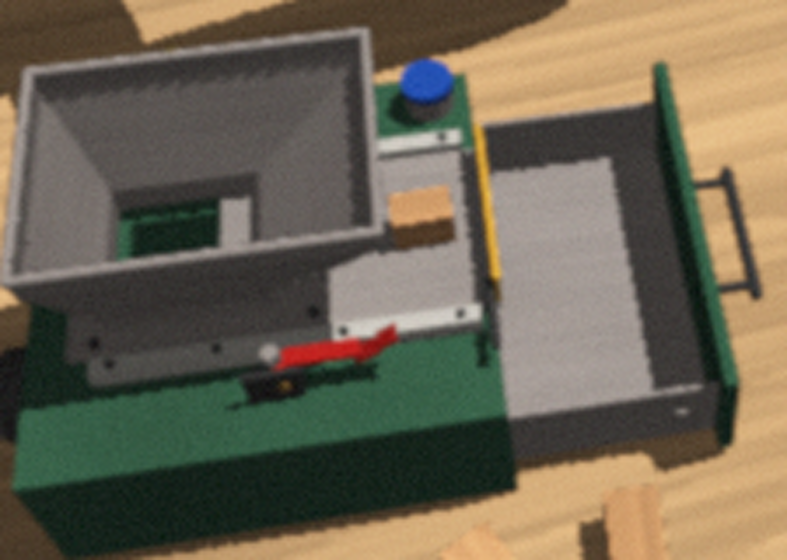

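The crops confirm it: the small block is on the blade behind the yellow lip (top crop ~(358,249), scene crop ~(420,215)). Next I'll fit the poses.

```bash
cat > fit.py <<'E'
from h import *
from scipy.optimize import least_squares
f=cam('top');g=cam('scene')
T=lambda c:(235+(c[0]+.5)/4-.5,125+(c[1]+.5)/4-.5)
S=lambda c:(70+(c[0]+.5)*225/787-.5,165+(c[1]+.5)/3.5-.5)
W=lambda c,p:np.array([p[0]+c[0]*np.cos(p[2])-c[1]*np.sin(p[2]),p[1]+c[0]*np.sin(p[2])+c[1]*np.cos(p[2]),c[2]])
top=[((-102,88,275),(426,97)),((-102,-88,275),(415,357)),((-170,160,130),(308,48)),((-170,-160,130),(254,462)),((170,160,130),(738,93)),((170,-160,130),(725,501))]
sc=[((-102,88,275),(380,233)),((-102,-88,275),(368,30)),((-170,160,130),(508,410)),((-170,160,0),(515,488)),((170,160,130),(15,487)),((-170,-160,130),(466,74))]
def res(p):
    r=[]
    for fr,M,L in((f,T,top),(g,S,sc)):
        for c,px in L: r.append(np.subtract(proj(fr,W(np.array(c)/1000,p)),M(px)))
    return np.ravel(r)
s=least_squares(res,[.4,-.2,-1.57],loss='soft_l1');p=s.x
def loc(w): 
    d=np.array(w)-[p[0],p[1],0];c,s_=np.cos(p[2]),np.sin(p[2]);return np.array([c*d[0]+s_*d[1],-s_*d[0]+c*d[1],d[2]])*1000
E
python3 - <<'E'
from fit import *
np.set_printoptions(precision=3,suppress=True)
print(p,np.degrees(p[2]));print(res(p).reshape(-1,2).round(1))
for n,fr,M,pts,z in(('blk top',f,T,[(328,227),(394,230),(390,270),(323,267)],.173),('blk sc',g,S,[(388,195),(448,186),(455,212),(393,224)],.173),
 ('lip top',f,T,[(299,146),(283,337)],.173),('lip sc',g,S,[(480,126),(494,278)],.173),
 ('panel',f,T,[(94,36),(56,435)],.117),('handle top',f,T,[(30,156),(14,310)],.0815),('handle sc',g,S,[(728,172),(756,294)],.0815),('tin',f,T,[(325,423)],.162)):
    for q in pts: w=atz(fr,*M(q),z);print(n,q,w,loc(w).round(1))
E
```

```text
[ 0.515 -0.307 -1.694] -97.07460678785672
[[ 1.1  0.3]
 [-0.7 -0.6]
 [-0.4 -0.5]
 [ 4.6 -1. ]
 [ 0.2 -0.4]
 [-1.1  0.5]
 [-0.3 -1.3]
 [-0.9 -0.2]
 [ 0.2  0.4]
 [ 1.5 -0.2]
 [-0.3  0. ]
 [ 0.2 -1.4]]
blk top (328, 227) [ 0.545 -0.161  0.173] [-148.8   11.3  173. ]
blk top (394, 230) [ 0.542 -0.21   0.173] [-99.9  14.1 173. ]
blk top (390, 270) [ 0.512 -0.205  0.173] [-100.7  -16.   173. ]
blk top (323, 267) [ 0.515 -0.156  0.173] [-150.1  -18.8  173. ]
blk sc (388, 195) [ 0.517 -0.206  0.173] [-100.6  -10.9  173. ]
blk sc (448, 186) [ 0.522 -0.161  0.173] [-145.8  -11.8  173. ]
blk sc (455, 212) [ 0.546 -0.161  0.173] [-148.9   12.8  173. ]
blk sc (393, 224) [ 0.544 -0.207  0.173] [-102.7   15.9  173. ]
lip top (299, 146) [ 0.606 -0.142  0.173] [-175.2   70.   173. ]
lip top (283, 337) [ 0.464 -0.124  0.173] [-175.2  -73.4  173. ]
lip sc (480, 126) [ 0.473 -0.125  0.173] [-175.4  -64.8  173. ]
lip sc (494, 278) [ 0.611 -0.146  0.173] [-171.6   74.9  173. ]
panel (94, 36) [0.71  0.007 0.117] [-335.4  154.3  117. ]
panel (56, 435) [0.399 0.043 0.117] [-333.1 -158.7  117. ]
handle top (30, 156) [0.622 0.059 0.081] [-376.6   61.2   81.5]
handle top (14, 310) [0.499 0.074 0.081] [-376.2  -63.1   81.5]
handle sc (728, 172) [0.509 0.072 0.081] [-375.4  -53.2   81.5]
handle sc (756, 294) [0.628 0.055 0.081] [-373.5   66.8   81.5]
tin (325, 423) [ 0.401 -0.154  0.162] [-137.8 -132.1  162. ]
```

```bash
cat > go.py <<'E'
import sys
from h import *
p=(0.515,-0.307,np.radians(-97.07))
def tgt(c,lean,o=None):
    o=o or ctrl.observe();x,y,z=np.array(c)/1000
    C=R.from_euler('z',p[2])
    w=C.apply([x,y,0])+[p[0],p[1],z]
    # tool z=(sin,0,-cos), tool y=+collector y
    l=np.radians(lean);Z=np.array([np.sin(l),0,-np.cos(l)]);Y=np.array([0,1.,0]);X=np.cross(Y,Z)
    D=C*R.from_matrix(np.c_[X,Y,Z])
    q=np.array(o['tool_rot'])[[1,2,3,0]]
    return (w-o['position']).round(4),np.degrees((D*R.from_quat(q).inv()).as_rotvec()).round(1)
def where():
    o=ctrl.observe();d=R.from_euler('z',-p[2]).apply(np.array(o['position'])-[p[0],p[1],0])*1000
    z=R.from_euler('z',-p[2]).apply(R.from_quat(np.array(o['tool_rot'])[[1,2,3,0]]).apply([0,0,1]))
    print('t',o['t'],'TCP coll',d.round(1),'lean',np.degrees(np.arctan2(z[0],-z[2])).round(1),'F',np.round(o['wrist_force'],1),'open',round(o['opening'],4),'j',np.round(o['joints'],2))
if __name__=='__main__':
    where()
    for a in sys.argv[1:]:
        v=[float(s) for s in a.split(',')];print(a,*tgt(v[:3],v[3]))
E
python3 go.py -- 2>/dev/null; python3 go.py " -192,0,480,0" " -192,0,260,35" " -117,0,151,35"
```

```text
t 0.3 TCP coll [ 254.5 -311.1  231.1] lean -0.0 F [-0.5  0.4  0.3] open 0.0852 j [-1.33  0.35  1.65 -0.    1.14 -0.08]
t 0.3 TCP coll [ 254.5 -311.1  231.1] lean -0.0 F [-0.5  0.4  0.3] open 0.0852 j [-1.33  0.35  1.65 -0.    1.14 -0.08]
 -192,0,480,0 [0.3636 0.4048 0.2489] [-0.  -0.  64.4]
 -192,0,260,35 [0.3636 0.4048 0.0289] [-28.6  23.3  62.3]
 -117,0,151,35 [ 0.3544  0.3304 -0.0801] [-28.6  23.3  62.3]
```

Call:
{"op": "servo_tool", "data": {
  "series": [
    {"z": 0.05},
    {"z": 0.1},
    {"z": 0.15},
    {"z": 0.2,"x": 0.02,"y": 0.02,"wz": 5},
    {"x": 0.06,"y": 0.05,"z": 0.23,"wz": 12},
    {"x": 0.1,"y": 0.08,"z": 0.24,"wz": 20},
    {"x": 0.14,"y": 0.11,"z": 0.25,"wz": 27},
    {"x": 0.17,"y": 0.15,"z": 0.25,"wz": 34},
    {"x": 0.2,"y": 0.19,"z": 0.25,"wz": 41},
    {"x": 0.23,"y": 0.23,"z": 0.25,"wz": 48}
  ]
}}

```text
invalid input
```

```bash
python3 go.py " -192,0,480,0" " -192,0,300,35" " -117,0,151,35"
```

```text
t 0.3 TCP coll [ 254.5 -311.1  231.1] lean -0.0 F [-0.5  0.4  0.3] open 0.0852 j [-1.33  0.35  1.65 -0.    1.14 -0.08]
 -192,0,480,0 [0.3636 0.4048 0.2489] [-0.  -0.  64.4]
 -192,0,300,35 [0.3636 0.4048 0.0689] [-28.6  23.3  62.3]
 -117,0,151,35 [ 0.3544  0.3304 -0.0801] [-28.6  23.3  62.3]
```

Call:
{"op": "servo_tool", "data": {
  "series": [
    {"wx": 0,"wy": 0,"wz": 0,"x": 0,"y": 0,"z": 0.05,"grip": 1},
    {"wx": 0,"wy": 0,"wz": 0,"x": 0,"y": 0,"z": 0.1,"grip": 1},
    {"wx": 0,"wy": 0,"wz": 0,"x": 0,"y": 0,"z": 0.15,"grip": 1},
    {"wx": 0,"wy": 0,"wz": 5,"x": 0.02,"y": 0.02,"z": 0.19,"grip": 1},
    {"wx": 0,"wy": 0,"wz": 12,"x": 0.05,"y": 0.04,"z": 0.22,"grip": 1},
    {"wx": 0,"wy": 0,"wz": 20,"x": 0.08,"y": 0.07,"z": 0.24,"grip": 1},
    {"wx": 0,"wy": 0,"wz": 27,"x": 0.11,"y": 0.1,"z": 0.25,"grip": 1},
    {"wx": 0,"wy": 0,"wz": 34,"x": 0.14,"y": 0.14,"z": 0.25,"grip": 1},
    {"wx": 0,"wy": 0,"wz": 41,"x": 0.17,"y": 0.18,"z": 0.25,"grip": 1},
    {"wx": 0,"wy": 0,"wz": 48,"x": 0.2,"y": 0.22,"z": 0.25,"grip": 1}
  ]
}}

```text
t: 1.3
position: [0.3758, -0.2996, 0.4814]
tool_rot: [0.0, 0.835, 0.551, 0.0]
wrist_force: [0.2, -0.5, -0.5]
opening: 0.0856
grasp_force: 0.0
```

```bash
python3 go.py " -192,0,480,0" " -192,0,300,35" " -117,0,151,35"
```

```text
t 1.3 TCP coll [   9.8 -139.1  481.4] lean 0.0 F [ 0.2 -0.5 -0.5] open 0.0856 j [-0.77  0.08  1.39  0.    1.67 -0.37]
 -192,0,480,0 [ 0.1629  0.1832 -0.0014] [ 0.   0.  16.1]
 -192,0,300,35 [ 0.1629  0.1832 -0.1814] [-33.9   9.2  15.6]
 -117,0,151,35 [ 0.1537  0.1087 -0.3304] [-33.9   9.2  15.6]
```

Call:
{"op": "servo_tool", "data": {
  "series": [
    {"wx": -3,"wy": 1,"wz": 4,"x": 0.03,"y": 0.04,"z": 0,"grip": 1},
    {"wx": -8,"wy": 2,"wz": 6,"x": 0.06,"y": 0.08,"z": 0,"grip": 1},
    {"wx": -13,"wy": 4,"wz": 8,"x": 0.1,"y": 0.12,"z": 0,"grip": 1},
    {"wx": -19,"wy": 5,"wz": 10,"x": 0.13,"y": 0.15,"z": -0.03,"grip": 1},
    {"wx": -25,"wy": 7,"wz": 12,"x": 0.15,"y": 0.17,"z": -0.07,"grip": 1},
    {"wx": -30,"wy": 8,"wz": 14,"x": 0.163,"y": 0.183,"z": -0.11,"grip": 1},
    {"wx": -33.9,"wy": 9.2,"wz": 15.6,"x": 0.163,"y": 0.183,"z": -0.15,"grip": 1},
    {"wx": -33.9,"wy": 9.2,"wz": 15.6,"x": 0.163,"y": 0.183,"z": -0.18,"grip": 1},
    {"wx": -33.9,"wy": 9.2,"wz": 15.6,"x": 0.163,"y": 0.183,"z": -0.18,"grip": 1},
    {"wx": -33.9,"wy": 9.2,"wz": 15.6,"x": 0.163,"y": 0.183,"z": -0.18,"grip": 1}
  ]
}}

```text
t: 2.3
position: [0.5384, -0.1186, 0.3025]
tool_rot: [0.2, 0.716, 0.63, -0.225]
wrist_force: [-0.5, -1.0, 1.1]
opening: 0.0853
grasp_force: 0.0
```

```bash
python3 go.py " -182,0,240,35" " -117,0,151,35"; python3 - <<'E'
from go import *
g=cam('scene');cv2.imwrite('pics/s2.png',cv2.resize(g['pixels'][110:310,70:320],(750,600),interpolation=cv2.INTER_CUBIC))
E
```

```text
t 2.3 TCP coll [-189.8   -0.   302.5] lean 35.0 F [-0.5 -1.   1.1] open 0.0853 j [-0.03  0.34  1.6  -0.63  1.32  0.3 ]
 -182,0,240,35 [-0.001  -0.0078 -0.0625] [0.  0.2 0.3]
 -117,0,151,35 [-0.009  -0.0723 -0.1515] [0.  0.2 0.3]
```

View pics/s2.png

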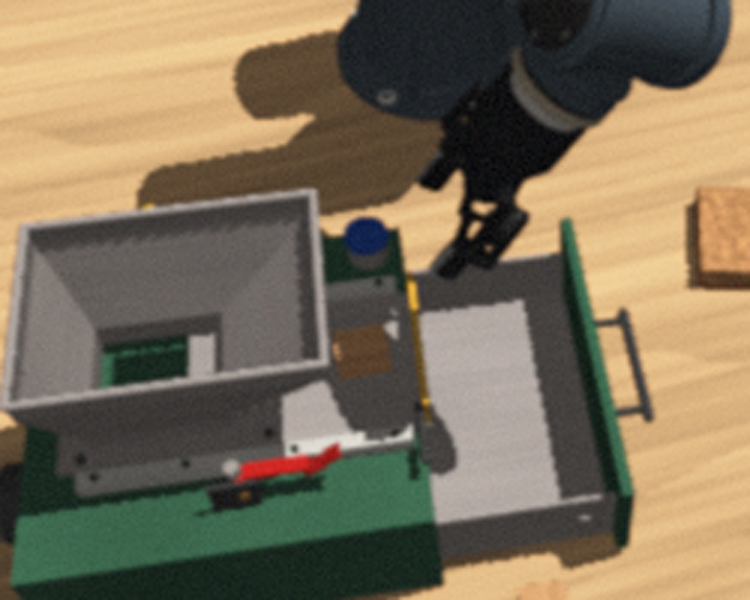

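Call:
{"op": "servo_tool", "data": {
  "series": [
    {"wx": 0,"wy": 0,"wz": 0,"x": 0,"y": 0,"z": -0.04,"grip": 1},
    {"wx": 0,"wy": 0,"wz": 0,"x": -0.002,"y": -0.015,"z": -0.065,"grip": 1},
    {"wx": 0,"wy": 0,"wz": 0,"x": -0.005,"y": -0.037,"z": -0.096,"grip": 1},
    {"wx": 0,"wy": 0,"wz": 0,"x": -0.008,"y": -0.06,"z": -0.13,"grip": 1},
    {"wx": 0,"wy": 0,"wz": 0,"x": -0.009,"y": -0.074,"z": -0.15,"grip": 1},
    {"wx": 0,"wy": 0,"wz": 0,"x": -0.009,"y": -0.074,"z": -0.15,"grip": 1},
    {"wx": 0,"wy": 0,"wz": 0,"x": -0.009,"y": -0.074,"z": -0.15,"grip": 1}
  ]
}}

```text
t: 3.05
position: [0.53, -0.1928, 0.1533]
tool_rot: [0.201, 0.717, 0.629, -0.224]
wrist_force: [0.1, -0.3, 0.5]
opening: 0.0851
grasp_force: 0.0
```

```bash
python3 go.py " -117,0,151,35"; python3 - <<'E'
from go import *
g=cam('scene');cv2.imwrite('pics/s3.png',cv2.resize(g['pixels'][165:315,110:310],(800,600),interpolation=cv2.INTER_CUBIC))
E
```

```text
t 3.05 TCP coll [-115.2    0.9  153.3] lean 35.0 F [ 0.1 -0.3  0.5] open 0.0851 j [-0.16  0.51  1.76 -0.75  1.    0.43]
 -117,0,151,35 [-0.0006  0.0019 -0.0023] [0.1 0.3 0.3]
```

View pics/s3.png

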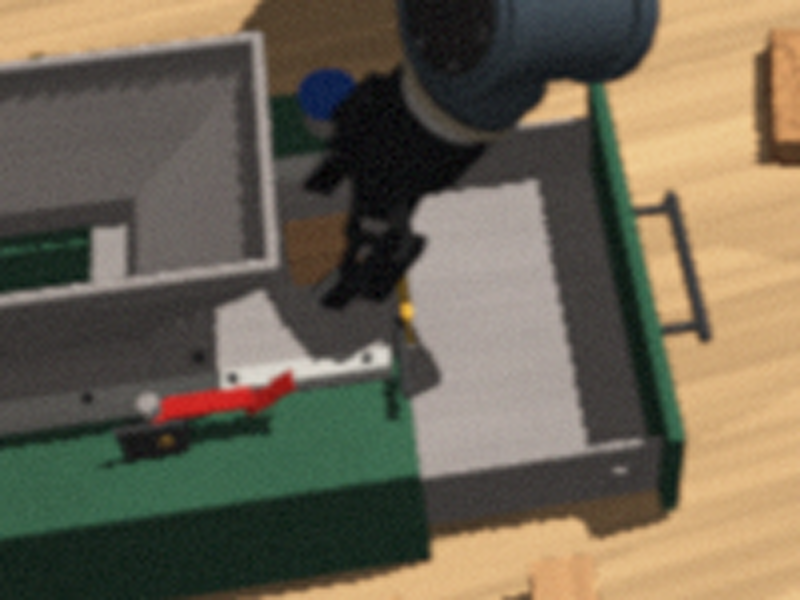

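The fingers straddle the block, at about (325,180) and (335,295) on either side of (318,248). I'll close them and lift.

Call:
{"op": "servo_tool", "data": {
  "series": [
    {"wx": 0,"wy": 0,"wz": 0,"x": 0,"y": 0,"z": -0.001,"grip": 0},
    {"wx": 0,"wy": 0,"wz": 0,"x": 0,"y": 0,"z": -0.001,"grip": -1},
    {"wx": 0,"wy": 0,"wz": 0,"x": 0,"y": 0,"z": -0.001,"grip": -1},
    {"wx": 0,"wy": 0,"wz": 0,"x": 0,"y": 0,"z": -0.001,"grip": -1},
    {"wx": 0,"wy": 0,"wz": 0,"x": 0,"y": 0,"z": -0.001,"grip": -1},
    {"wx": 0,"wy": 0,"wz": 0,"x": 0,"y": 0,"z": -0.001,"grip": -1},
    {"wx": 0,"wy": 0,"wz": 0,"x": 0,"y": 0,"z": -0.001,"grip": -1},
    {"wx": 0,"wy": 0,"wz": 0,"x": 0,"y": 0,"z": -0.001,"grip": -1}
  ]
}}

```text
t: 3.9
position: [0.5293, -0.1923, 0.1508]
tool_rot: [0.2, 0.716, 0.63, -0.225]
wrist_force: [-1.5, 3.4, 5.8]
opening: 0.0291
grasp_force: 59.6
```

```bash
python3 go.py " -117,0,165,35" " -155,0,215,35" " -245,0,230,0" " -245,0,44,0"
```

```text
t 3.9 TCP coll [-115.6    0.   150.8] lean 35.0 F [-1.5  3.4  5.8] open 0.0291 j [-0.16  0.52  1.76 -0.75  0.99  0.43]
 -117,0,165,35 [0.0001 0.0014 0.0142] [0.  0.2 0.2]
 -155,0,215,35 [0.0048 0.0391 0.0642] [0.  0.2 0.2]
 -245,0,230,0 [0.0159 0.1284 0.0792] [34.8 -4.2  0.3]
 -245,0,44,0 [ 0.0159  0.1284 -0.1068] [34.8 -4.2  0.3]
```

Call:
{"op": "servo_tool", "data": {
  "series": [
    {"wx": 0,"wy": 0,"wz": 0,"x": 0,"y": 0.002,"z": 0.02,"grip": -1},
    {"wx": 0,"wy": 0,"wz": 0,"x": 0.003,"y": 0.02,"z": 0.045,"grip": -1},
    {"wx": 0,"wy": 0,"wz": 0,"x": 0.005,"y": 0.039,"z": 0.07,"grip": -1},
    {"wx": 5,"wy": -0.6,"wz": 0,"x": 0.008,"y": 0.065,"z": 0.085,"grip": -1},
    {"wx": 11,"wy": -1.3,"wz": 0,"x": 0.011,"y": 0.09,"z": 0.09,"grip": -1},
    {"wx": 18,"wy": -2.2,"wz": 0.1,"x": 0.014,"y": 0.11,"z": 0.09,"grip": -1},
    {"wx": 25,"wy": -3,"wz": 0.2,"x": 0.016,"y": 0.128,"z": 0.09,"grip": -1},
    {"wx": 32,"wy": -3.8,"wz": 0.3,"x": 0.016,"y": 0.128,"z": 0.08,"grip": -1},
    {"wx": 34.8,"wy": -4.2,"wz": 0.3,"x": 0.016,"y": 0.128,"z": 0.05,"grip": -1},
    {"wx": 34.8,"wy": -4.2,"wz": 0.3,"x": 0.016,"y": 0.128,"z": 0.05,"grip": -1}
  ]
}}

```text
t: 4.9
position: [0.5431, -0.0651, 0.1973]
tool_rot: [-0.003, 0.75, 0.662, -0.002]
wrist_force: [-1.1, 0.7, 0.1]
opening: 0.029
grasp_force: 59.3
```

```bash
python3 go.py " -245,0,44,0";python3 - <<'E'
from go import *
g=cam('scene');cv2.imwrite('pics/s4.png',cv2.resize(g['pixels'][165:315,110:310],(800,600),interpolation=cv2.INTER_CUBIC))
E
```

```text
t 4.9 TCP coll [-243.5   -1.9  197.3] lean -0.1 F [-1.1  0.7  0.1] open 0.029 j [-0.2   0.39  1.69  0.    1.07 -0.08]
 -245,0,44,0 [ 0.002   0.0012 -0.1533] [-0.1 -0.4  0.1]
```

View pics/s4.png

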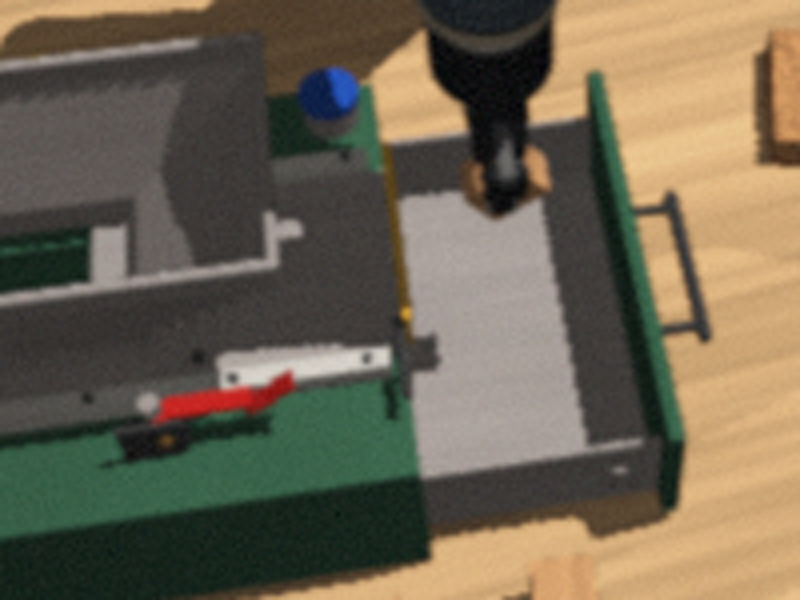

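Call:
{"op": "servo_tool", "data": {
  "series": [
    {"wx": 0,"wy": 0,"wz": 0,"x": 0,"y": 0,"z": -0.045,"grip": -1},
    {"wx": 0,"wy": 0,"wz": 0,"x": 0,"y": 0,"z": -0.09,"grip": -1},
    {"wx": 0,"wy": 0,"wz": 0,"x": 0,"y": 0,"z": -0.125,"grip": -1},
    {"wx": 0,"wy": 0,"wz": 0,"x": 0,"y": 0,"z": -0.145,"grip": -1},
    {"wx": 0,"wy": 0,"wz": 0,"x": 0,"y": 0,"z": -0.153,"grip": -1},
    {"wx": 0,"wy": 0,"wz": 0,"x": 0,"y": 0,"z": -0.153,"grip": -1},
    {"wx": 0,"wy": 0,"wz": 0,"x": 0,"y": 0,"z": -0.153,"grip": 0.2},
    {"wx": 0,"wy": 0,"wz": 0,"x": 0,"y": 0,"z": -0.153,"grip": 0.8},
    {"wx": 0,"wy": 0,"wz": 0,"x": 0,"y": 0,"z": -0.153,"grip": 0.8},
    {"wx": 0,"wy": 0,"wz": 0,"x": 0,"y": 0,"z": -0.153,"grip": 0.8}
  ]
}}

```text
t: 5.95
position: [0.5453, -0.0645, 0.048]
tool_rot: [-0.0, 0.749, 0.663, 0.0]
wrist_force: [0.1, -1.4, -0.1]
opening: 0.0764
grasp_force: 0.0
```

Call:
{"op": "servo_tool", "data": {
  "series": [
    {"wx": 0,"wy": 0,"wz": 0,"x": 0,"y": 0,"z": 0.03,"grip": 0.8},
    {"wx": 0,"wy": 0,"wz": 0,"x": 0,"y": 0,"z": 0.08,"grip": 0.8},
    {"wx": 0,"wy": 0,"wz": 0,"x": 0,"y": 0,"z": 0.13,"grip": 0.8},
    {"wx": 0,"wy": 0,"wz": 0,"x": 0,"y": 0,"z": 0.17,"grip": 0},
    {"wx": 0,"wy": 0,"wz": 0,"x": 0,"y": 0,"z": 0.19,"grip": -1},
    {"wx": 0,"wy": 0,"wz": 0,"x": 0,"y": 0,"z": 0.19,"grip": -1},
    {"wx": 0,"wy": 0,"wz": 0,"x": 0,"y": 0,"z": 0.19,"grip": -1}
  ]
}}

```text
t: 6.65
position: [0.5448, -0.0644, 0.237]
tool_rot: [-0.001, 0.749, 0.663, -0.0]
wrist_force: [0.3, -0.6, -0.3]
opening: 0.0188
grasp_force: 0.0
```

```bash
python3 go.py " -230,0,230,40" " -190,0,157,40";python3 - <<'E'
from go import *
g=cam('scene');cv2.imwrite('pics/s5.png',cv2.resize(g['pixels'][165:315,110:310],(800,600),interpolation=cv2.INTER_CUBIC))
E
```

```text
t 6.65 TCP coll [-244.4   -0.3  237. ] lean -0.0 F [ 0.3 -0.6 -0.3] open 0.0188 j [-0.2   0.34  1.65  0.    1.15 -0.08]
 -230,0,230,40 [-0.0014 -0.0144 -0.007 ] [-39.7   4.9  -0. ]
 -190,0,157,40 [-0.0064 -0.0541 -0.08  ] [-39.7   4.9  -0. ]
```

View pics/s5.png

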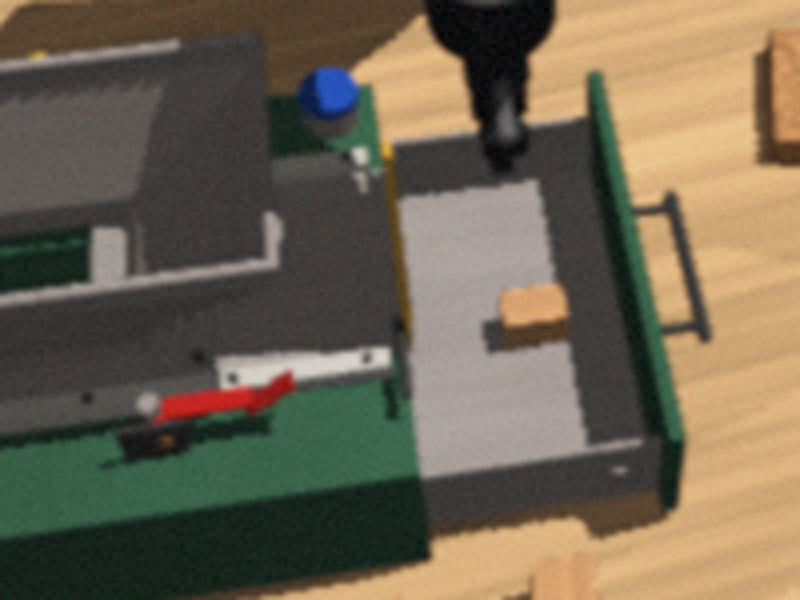

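The block is lying flat in the drawer at about (533,313). Next is the gate: lean to 42° and lower in front of the lip.

```bash
python3 go.py " -210,0,225,42" " -205,0,146,42"
```

```text
t 6.7 TCP coll [-244.5   -0.6  236.2] lean -0.0 F [0.1 0.6 0.6] open 0.0112 j [-0.2   0.34  1.65  0.    1.15 -0.08]
 -210,0,225,42 [-0.0036 -0.0343 -0.0112] [-41.7   5.    0. ]
 -205,0,146,42 [-0.0042 -0.0393 -0.0902] [-41.7   5.    0. ]
```

Call:
{"op": "servo_tool", "data": {
  "series": [
    {"wx": -7,"wy": 0.8,"wz": 0,"x": 0,"y": 0,"z": 0,"grip": -1},
    {"wx": -14,"wy": 1.7,"wz": 0,"x": -0.001,"y": -0.007,"z": 0,"grip": -1},
    {"wx": -21,"wy": 2.5,"wz": 0,"x": -0.002,"y": -0.015,"z": 0,"grip": -1},
    {"wx": -28,"wy": 3.4,"wz": 0,"x": -0.003,"y": -0.025,"z": -0.005,"grip": -1},
    {"wx": -35,"wy": 4.2,"wz": 0,"x": -0.004,"y": -0.034,"z": -0.01,"grip": -1},
    {"wx": -41.7,"wy": 5,"wz": 0,"x": -0.004,"y": -0.039,"z": -0.03,"grip": -1},
    {"wx": -41.7,"wy": 5,"wz": 0,"x": -0.004,"y": -0.039,"z": -0.06,"grip": -1},
    {"wx": -41.7,"wy": 5,"wz": 0,"x": -0.004,"y": -0.039,"z": -0.085,"grip": -1},
    {"wx": -41.7,"wy": 5,"wz": 0,"x": -0.004,"y": -0.039,"z": -0.09,"grip": -1},
    {"wx": -41.7,"wy": 5,"wz": 0,"x": -0.004,"y": -0.039,"z": -0.09,"grip": -1}
  ]
}}

```text
t: 7.7
position: [0.5405, -0.1035, 0.1463]
tool_rot: [0.237, 0.699, 0.619, -0.269]
wrist_force: [1.3, -0.7, 0.4]
opening: -0.0001
grasp_force: 0.0
```

```bash
python3 go.py " -205,0,146,42" " -180,0,146,42" " -100,0,146,42"  " -78,0,146,42"
```

```text
t 7.7 TCP coll [-2.051e+02  2.000e-01  1.463e+02] lean 42.0 F [ 1.3 -0.7  0.4] open -0.0001 j [ 0.05  0.58  1.72 -0.81  1.14  0.63]
 -205,0,146,42 [-0.0002 -0.0001 -0.0003] [-0.  -0.1 -0.1]
 -180,0,146,42 [-0.0033 -0.0249 -0.0003] [-0.  -0.1 -0.1]
 -100,0,146,42 [-0.0131 -0.1043 -0.0003] [-0.  -0.1 -0.1]
 -78,0,146,42 [-0.0159 -0.1261 -0.0003] [-0.  -0.1 -0.1]
```

Call:
{"op": "servo_tool", "data": {
  "series": [
    {"wx": 0,"wy": 0,"wz": 0,"x": -0.001,"y": -0.01,"z": 0,"grip": -1},
    {"wx": 0,"wy": 0,"wz": 0,"x": -0.0025,"y": -0.02,"z": 0,"grip": -1},
    {"wx": 0,"wy": 0,"wz": 0,"x": -0.0037,"y": -0.03,"z": 0,"grip": -1},
    {"wx": 0,"wy": 0,"wz": 0,"x": -0.005,"y": -0.04,"z": 0,"grip": -1},
    {"wx": 0,"wy": 0,"wz": 0,"x": -0.0062,"y": -0.05,"z": 0,"grip": -1},
    {"wx": 0,"wy": 0,"wz": 0,"x": -0.0075,"y": -0.06,"z": 0,"grip": -1},
    {"wx": 0,"wy": 0,"wz": 0,"x": -0.0087,"y": -0.07,"z": 0,"grip": -1},
    {"wx": 0,"wy": 0,"wz": 0,"x": -0.01,"y": -0.08,"z": 0,"grip": -1},
    {"wx": 0,"wy": 0,"wz": 0,"x": -0.011,"y": -0.09,"z": 0,"grip": -1},
    {"wx": 0,"wy": 0,"wz": 0,"x": -0.012,"y": -0.095,"z": 0,"grip": -1}
  ]
}}

```text
t: 8.7
position: [0.5294, -0.1994, 0.1484]
tool_rot: [0.238, 0.7, 0.618, -0.267]
wrist_force: [3.7, 6.3, 2.9]
opening: 0.0
grasp_force: 3.1
```

```bash
python3 go.py " -85,0,146,42" " -78,0,146,42"
```

```text
t 8.7 TCP coll [-108.5    1.1  148.4] lean 41.9 F [3.7 6.3 2.9] open 0.0 j [-0.13  0.55  1.77 -0.89  1.03  0.56]
 -85,0,146,42 [-0.004  -0.0232 -0.0024] [-0.   0.2 -0.1]
 -78,0,146,42 [-0.0048 -0.0302 -0.0024] [-0.   0.2 -0.1]
```

Call:
{"op": "servo_tool", "data": {
  "series": [
    {"wx": 0,"wy": 0,"wz": 0,"x": -0.001,"y": -0.006,"z": -0.001,"grip": -1},
    {"wx": 0,"wy": 0,"wz": 0,"x": -0.002,"y": -0.011,"z": -0.001,"grip": -1},
    {"wx": 0,"wy": 0,"wz": 0,"x": -0.002,"y": -0.016,"z": -0.001,"grip": -1},
    {"wx": 0,"wy": 0,"wz": 0,"x": -0.003,"y": -0.02,"z": -0.001,"grip": -1},
    {"wx": 0,"wy": 0,"wz": 0,"x": -0.003,"y": -0.022,"z": -0.001,"grip": -1},
    {"wx": 0,"wy": 0,"wz": 0,"x": -0.003,"y": -0.024,"z": -0.001,"grip": -1}
  ]
}}

```text
t: 9.3
position: [0.5265, -0.2223, 0.1474]
tool_rot: [0.238, 0.7, 0.618, -0.267]
wrist_force: [0.5, 9.6, 4.8]
opening: -0.0001
grasp_force: 5.1
```

```bash
python3 go.py " -78,0,146,42"
```

```text
t 9.3 TCP coll [-85.5   1.  147.4] lean 41.9 F [0.5 9.6 4.8] open -0.0001 j [-0.17  0.55  1.77 -0.91  1.01  0.54]
 -78,0,146,42 [-0.0019 -0.0073 -0.0014] [-0.1  0.2 -0.1]
```

Call:
{"op": "servo_tool", "data": {
  "series": [
    {"wx": 0,"wy": 0,"wz": 0,"x": 0,"y": -0.002,"z": 0,"grip": -1},
    {"wx": 0,"wy": 0,"wz": 0,"x": -0.001,"y": -0.004,"z": 0,"grip": -1},
    {"wx": 0,"wy": 0,"wz": 0,"x": -0.001,"y": -0.006,"z": 0,"grip": -1},
    {"wx": 0,"wy": 0,"wz": 0,"x": -0.001,"y": -0.006,"z": 0,"grip": -1}
  ]
}}

```text
t: 9.7
position: [0.5253, -0.2291, 0.1472]
tool_rot: [0.238, 0.7, 0.618, -0.267]
wrist_force: [0.7, 0.9, 1.0]
opening: -0.0001
grasp_force: 0.5
```

Call:
{"op": "servo_tool", "data": {
  "series": [
    {"wx": 0,"wy": 0,"wz": 0,"x": 0,"y": -0.001,"z": 0,"grip": -1},
    {"wx": 0,"wy": 0,"wz": 0,"x": 0,"y": -0.002,"z": 0,"grip": -1},
    {"wx": 0,"wy": 0,"wz": 0,"x": 0,"y": -0.002,"z": 0,"grip": -1}
  ]
}}

```text
t: 10.0
position: [0.525, -0.2306, 0.1467]
tool_rot: [0.238, 0.7, 0.618, -0.268]
wrist_force: [1.0, 3.2, 2.1]
opening: 0.0
grasp_force: 1.7
```

```bash
python3 go.py " -78,0,146,42"
```

```text
t 10.0 TCP coll [-77.    0.5 146.7] lean 42.0 F [1.  3.2 2.1] open 0.0 j [-0.18  0.55  1.77 -0.92  1.    0.53]
 -78,0,146,42 [-0.0004  0.001  -0.0007] [-0.   0.1 -0. ]
```

Call:
{"op": "servo_tool", "data": {
  "series": [
    {"wx": 0,"wy": 0,"wz": 0,"x": 0,"y": -0.001,"z": 0,"grip": -1},
    {"wx": 0,"wy": 0,"wz": 0,"x": 0,"y": -0.002,"z": 0,"grip": -1},
    {"wx": 0,"wy": 0,"wz": 0,"x": 0,"y": -0.002,"z": 0,"grip": -1}
  ]
}}

```text
t: 10.3
position: [0.5249, -0.2325, 0.1465]
tool_rot: [0.238, 0.7, 0.618, -0.268]
wrist_force: [-0.6, 4.0, 3.5]
opening: 0.0005
grasp_force: 2.2
```

```bash
python3 go.py " -78,0,146,42";python3 - <<'E'
from go import *
g=cam('scene');cv2.imwrite('pics/s6.png',cv2.resize(g['pixels'][185:305,90:250],(800,600),interpolation=cv2.INTER_CUBIC))
E
```

```text
t 10.3 TCP coll [-75.1   0.6 146.5] lean 42.0 F [-0.6  4.   3.5] open 0.0005 j [-0.19  0.55  1.77 -0.92  1.    0.53]
 -78,0,146,42 [-0.0003  0.0029 -0.0005] [-0.   0.1 -0. ]
```

View pics/s6.png

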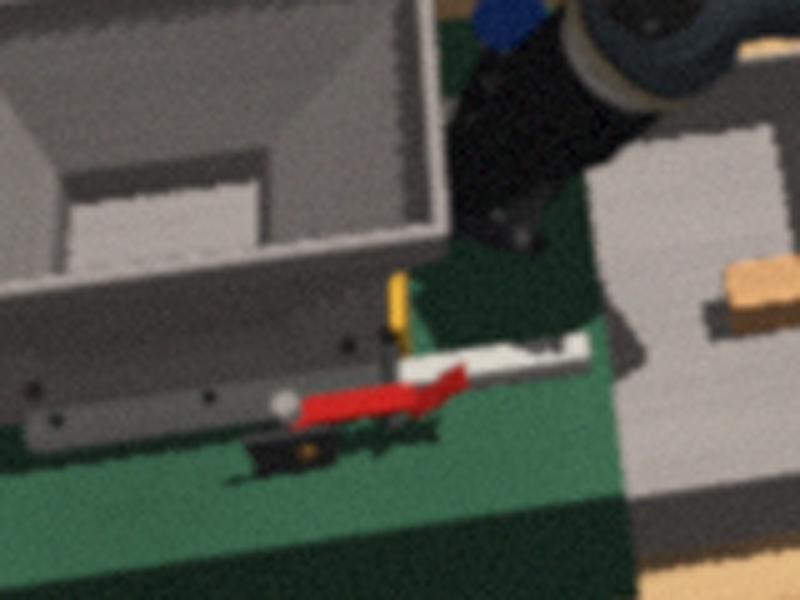

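Call:
{"op": "servo_tool", "data": {
  "series": [
    {"wx": 0,"wy": 0,"wz": 0,"x": 0,"y": -0.001,"z": 0,"grip": -1},
    {"wx": 0,"wy": 0,"wz": 0,"x": 0,"y": -0.002,"z": 0,"grip": -1},
    {"wx": 0,"wy": 0,"wz": 0,"x": 0,"y": -0.002,"z": 0,"grip": -1}
  ]
}}

```text
t: 10.65
position: [0.5247, -0.2345, 0.1464]
tool_rot: [0.238, 0.7, 0.618, -0.268]
wrist_force: [-1.7, 3.9, 4.4]
opening: -0.0001
grasp_force: 2.3
```

Call:
{"op": "servo_tool", "data": {
  "series": [
    {"wx": 0,"wy": 0,"wz": 0,"x": 0,"y": -0.001,"z": 0,"grip": -1},
    {"wx": 0,"wy": 0,"wz": 0,"x": 0,"y": -0.001,"z": 0,"grip": -1}
  ]
}}

```text
t: 10.85
position: [0.5247, -0.2349, 0.1463]
tool_rot: [0.237, 0.7, 0.618, -0.268]
wrist_force: [-2.6, 10.3, 5.5]
opening: -0.0003
grasp_force: 5.3
```

```bash
python3 go.py " -78,0,146,42"; python3 - <<'E'
from go import *
g=cam('scene')
for x in(-75,-70,-67): 
    q=proj(g,R.from_euler('z',p[2]).apply([x/1000,.071,0])+[p[0],p[1],.156]);print(x,(q[0]-90)*5+2,(q[1]-185)*5+2)
E
```

```text
t 10.85 TCP coll [-72.7   0.8 146.3] lean 41.9 F [-2.6 10.3  5.5] open -0.0003 j [-0.19  0.55  1.77 -0.92  0.99  0.53]
 -78,0,146,42 [-0.0001  0.0053 -0.0003] [-0.1  0.1 -0. ]
-75 418.8029014784788 334.7909262480507
-70 408.88519987741614 336.20832136676694
-67 402.92931409358073 337.0595108638106
```

Call:
{"op": "servo_tool", "data": {
  "series": [
    {"wx": 0,"wy": 0,"wz": 0,"x": 0,"y": -0.001,"z": 0,"grip": -1},
    {"wx": 0,"wy": 0,"wz": 0,"x": 0,"y": -0.001,"z": 0,"grip": -1}
  ]
}}

```text
t: 11.1
position: [0.5248, -0.2351, 0.1463]
tool_rot: [0.237, 0.7, 0.619, -0.267]
wrist_force: [-3.2, 20.1, 8.2]
opening: 0.0
grasp_force: 9.6
```

```bash
python3 go.py " -120,0,190,42" " -330,0,250,42"; python3 - <<'E'
from go import *
f=cam('top')
E
```

```text
t 11.1 TCP coll [-72.6   0.8 146.3] lean 41.9 F [-3.2 20.1  8.2] open 0.0 j [-0.19  0.55  1.77 -0.92  0.99  0.52]
 -120,0,190,42 [0.005  0.0472 0.0437] [-0.1  0.1 -0. ]
 -330,0,250,42 [0.0309 0.2556 0.1037] [-0.1  0.1 -0. ]
```

The force has reached 20 N, so the gate is on its hard stop, and the earlier drop in force was the click. Next I'll back out and go round to the drawer handle.

Call:
{"op": "servo_tool", "data": {
  "series": [
    {"wx": 0,"wy": 0,"wz": 0,"x": 0.003,"y": 0.02,"z": 0,"grip": -1},
    {"wx": 0,"wy": 0,"wz": 0,"x": 0.007,"y": 0.06,"z": 0.01,"grip": -1},
    {"wx": 0,"wy": 0,"wz": 0,"x": 0.012,"y": 0.1,"z": 0.03,"grip": -1},
    {"wx": 0,"wy": 0,"wz": 0,"x": 0.017,"y": 0.14,"z": 0.06,"grip": -1},
    {"wx": 7,"wy": -0.9,"wz": 0,"x": 0.022,"y": 0.18,"z": 0.08,"grip": -1},
    {"wx": 14,"wy": -1.7,"wz": 0,"x": 0.027,"y": 0.22,"z": 0.09,"grip": -1},
    {"wx": 21,"wy": -2.6,"wz": 0,"x": 0.032,"y": 0.255,"z": 0.09,"grip": -1},
    {"wx": 28,"wy": -3.4,"wz": 0,"x": 0.036,"y": 0.29,"z": 0.09,"grip": -1},
    {"wx": 35,"wy": -4.3,"wz": 0,"x": 0.04,"y": 0.32,"z": 0.09,"grip": -1},
    {"wx": 41.6,"wy": -5.1,"wz": 0,"x": 0.042,"y": 0.34,"z": 0.09,"grip": -1}
  ]
}}

```text
t: 12.15
position: [0.5674, 0.105, 0.2367]
tool_rot: [-0.001, 0.749, 0.662, 0.002]
wrist_force: [-0.2, 0.2, -0.2]
opening: 0.0001
grasp_force: 0.0
```

```bash
python3 go.py " -412,0,62,0"; python3 - <<'E'
from go import *
g=cam('scene');cv2.imwrite('pics/s7.png',cv2.resize(g['pixels'][165:315,110:310],(800,600),interpolation=cv2.INTER_CUBIC))
E
```

```text
t 12.15 TCP coll [-415.3    1.3  236.7] lean -0.2 F [-0.2  0.2 -0.2] open 0.0001 j [0.1  0.39 1.58 0.   1.17 0.22]
 -412,0,62,0 [-0.0017 -0.0031 -0.1747] [-0.2  0.1 -0. ]
```

View pics/s7.png

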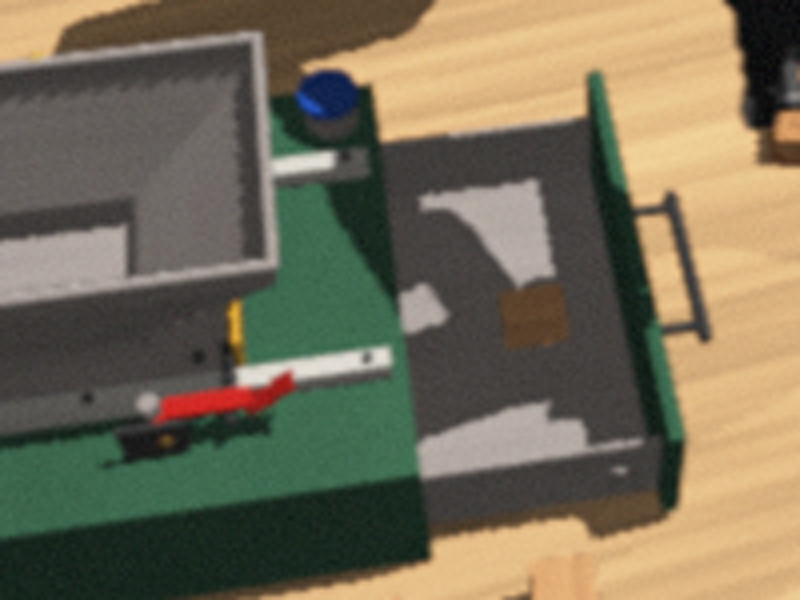

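The gate is shut, with the lip at (236,325), and the red catch is down in its initial pose, ending at (290,382). Next I'll lower the hand and push the handle.

Call:
{"op": "servo_tool", "data": {
  "series": [
    {"wx": 0,"wy": 0,"wz": 0,"x": 0,"y": 0.002,"z": -0.04,"grip": -1},
    {"wx": 0,"wy": 0,"wz": 0,"x": 0,"y": 0.002,"z": -0.085,"grip": -1},
    {"wx": 0,"wy": 0,"wz": 0,"x": 0,"y": 0.002,"z": -0.13,"grip": -1},
    {"wx": 0,"wy": 0,"wz": 0,"x": 0,"y": 0.002,"z": -0.165,"grip": -1},
    {"wx": 0,"wy": 0,"wz": 0,"x": 0,"y": 0.002,"z": -0.175,"grip": -1},
    {"wx": 0,"wy": 0,"wz": 0,"x": 0,"y": 0.002,"z": -0.175,"grip": -1},
    {"wx": 0,"wy": 0,"wz": 0,"x": -0.001,"y": -0.005,"z": -0.175,"grip": -1},
    {"wx": 0,"wy": 0,"wz": 0,"x": -0.002,"y": -0.013,"z": -0.175,"grip": -1},
    {"wx": 0,"wy": 0,"wz": 0,"x": -0.003,"y": -0.021,"z": -0.175,"grip": -1},
    {"wx": 0,"wy": 0,"wz": 0,"x": -0.004,"y": -0.03,"z": -0.175,"grip": -1}
  ]
}}

```text
t: 13.2
position: [0.5635, 0.0729, 0.0624]
tool_rot: [0.001, 0.749, 0.662, 0.001]
wrist_force: [0.7, 2.5, 1.8]
opening: -0.0002
grasp_force: 1.1
```

```bash
python3 go.py " -300,0,62,0" " -234,0,62,0"
```

```text
t 13.2 TCP coll [-383.     1.4   62.4] lean 0.0 F [0.7 2.5 1.8] open -0.0002 j [ 0.05  0.61  1.73 -0.    0.8   0.17]
 -300,0,62,0 [-0.0116 -0.0822 -0.0004] [ 0.   0.2 -0. ]
 -234,0,62,0 [-0.0197 -0.1477 -0.0004] [ 0.   0.2 -0. ]
```

Call:
{"op": "servo_tool", "data": {
  "series": [
    {"wx": 0,"wy": 0,"wz": 0,"x": -0.001,"y": -0.01,"z": 0,"grip": -1},
    {"wx": 0,"wy": 0,"wz": 0,"x": -0.003,"y": -0.02,"z": 0,"grip": -1},
    {"wx": 0,"wy": 0,"wz": 0,"x": -0.004,"y": -0.03,"z": 0,"grip": -1},
    {"wx": 0,"wy": 0,"wz": 0,"x": -0.005,"y": -0.04,"z": 0,"grip": -1},
    {"wx": 0,"wy": 0,"wz": 0,"x": -0.007,"y": -0.05,"z": 0,"grip": -1},
    {"wx": 0,"wy": 0,"wz": 0,"x": -0.008,"y": -0.06,"z": 0,"grip": -1},
    {"wx": 0,"wy": 0,"wz": 0,"x": -0.009,"y": -0.07,"z": 0,"grip": -1},
    {"wx": 0,"wy": 0,"wz": 0,"x": -0.01,"y": -0.08,"z": 0,"grip": -1},
    {"wx": 0,"wy": 0,"wz": 0,"x": -0.012,"y": -0.09,"z": 0,"grip": -1},
    {"wx": 0,"wy": 0,"wz": 0,"x": -0.013,"y": -0.1,"z": 0,"grip": -1}
  ]
}}

```text
t: 14.2
position: [0.5498, -0.0272, 0.0612]
tool_rot: [0.001, 0.749, 0.662, -0.0]
wrist_force: [0.0, 2.1, 0.6]
opening: -0.0002
grasp_force: 1.1
```

Call:
{"op": "servo_tool", "data": {
  "series": [
    {"wx": 0,"wy": 0,"wz": 0,"x": -0.001,"y": -0.008,"z": 0,"grip": -1},
    {"wx": 0,"wy": 0,"wz": 0,"x": -0.002,"y": -0.016,"z": 0,"grip": -1},
    {"wx": 0,"wy": 0,"wz": 0,"x": -0.003,"y": -0.024,"z": 0,"grip": -1},
    {"wx": 0,"wy": 0,"wz": 0,"x": -0.004,"y": -0.03,"z": 0,"grip": -1},
    {"wx": 0,"wy": 0,"wz": 0,"x": -0.005,"y": -0.036,"z": 0,"grip": -1},
    {"wx": 0,"wy": 0,"wz": 0,"x": -0.005,"y": -0.04,"z": 0,"grip": -1}
  ]
}}

```text
t: 14.8
position: [0.545, -0.0659, 0.0612]
tool_rot: [0.0, 0.749, 0.662, 0.0]
wrist_force: [-0.1, 9.2, -0.2]
opening: 0.0
grasp_force: 4.6
```

```bash
python3 go.py " -228,0,62,0"
```

```text
t 14.8 TCP coll [-243.     0.    61.2] lean -0.0 F [-0.1  9.2 -0.2] open 0.0 j [-0.21  0.58  1.78  0.    0.78 -0.08]
 -228,0,62,0 [-0.0019 -0.0149  0.0008] [-0.  0. -0.]
```

Call:
{"op": "servo_tool", "data": {
  "series": [
    {"wx": 0,"wy": 0,"wz": 0,"x": 0,"y": -0.003,"z": 0,"grip": -1},
    {"wx": 0,"wy": 0,"wz": 0,"x": -0.001,"y": -0.005,"z": 0,"grip": -1},
    {"wx": 0,"wy": 0,"wz": 0,"x": -0.001,"y": -0.007,"z": 0,"grip": -1},
    {"wx": 0,"wy": 0,"wz": 0,"x": -0.001,"y": -0.009,"z": 0,"grip": -1},
    {"wx": 0,"wy": 0,"wz": 0,"x": -0.001,"y": -0.009,"z": 0,"grip": -1}
  ]
}}

```text
t: 15.3
position: [0.5438, -0.0755, 0.0612]
tool_rot: [0.0, 0.749, 0.662, -0.0]
wrist_force: [-1.6, 2.7, -0.5]
opening: 0.0002
grasp_force: 1.1
```

Call:
{"op": "servo_tool", "data": {
  "series": [
    {"wx": 0,"wy": 0,"wz": 0,"x": 0,"y": -0.001,"z": 0,"grip": -1},
    {"wx": 0,"wy": 0,"wz": 0,"x": 0,"y": -0.002,"z": 0,"grip": -1},
    {"wx": 0,"wy": 0,"wz": 0,"x": 0,"y": -0.002,"z": 0,"grip": -1}
  ]
}}

```text
t: 15.6
position: [0.5437, -0.0759, 0.0612]
tool_rot: [-0.001, 0.749, 0.662, 0.0]
wrist_force: [0.9, 16.0, 1.4]
opening: -0.0002
grasp_force: 7.7
```

```bash
python3 go.py " -228,0,62,0"
```

```text
t 15.6 TCP coll [-2.329e+02  1.000e-01  6.120e+01] lean -0.1 F [ 0.9 16.   1.4] open -0.0002 j [-0.22  0.58  1.78  0.    0.78 -0.1 ]
 -228,0,62,0 [-0.0007 -0.0049  0.0008] [-0.1 -0.   0. ]
```

The force is 16 N at −233 mm, so the drawer is seated on its stop. I'll retreat and check.

Call:
{"op": "servo_tool", "data": {
  "series": [
    {"wx": 0,"wy": 0,"wz": 0,"x": 0.002,"y": 0.015,"z": 0,"grip": -1},
    {"wx": 0,"wy": 0,"wz": 0,"x": 0.006,"y": 0.05,"z": 0,"grip": -1},
    {"wx": 0,"wy": 0,"wz": 0,"x": 0.01,"y": 0.09,"z": 0.03,"grip": -1},
    {"wx": 0,"wy": 0,"wz": 0,"x": 0.012,"y": 0.11,"z": 0.07,"grip": -1},
    {"wx": 0,"wy": 0,"wz": 0,"x": 0.012,"y": 0.12,"z": 0.11,"grip": -1},
    {"wx": 0,"wy": 0,"wz": 0,"x": 0.012,"y": 0.12,"z": 0.15,"grip": -1},
    {"wx": 0,"wy": 0,"wz": 0,"x": 0.012,"y": 0.12,"z": 0.16,"grip": -1},
    {"wx": 0,"wy": 0,"wz": 0,"x": 0.012,"y": 0.12,"z": 0.16,"grip": -1},
    {"wx": 0,"wy": 0,"wz": 0,"x": 0.012,"y": 0.12,"z": 0.16,"grip": -1}
  ]
}}

```text
t: 16.5
position: [0.5555, 0.0425, 0.22]
tool_rot: [0.0, 0.749, 0.662, -0.001]
wrist_force: [0.6, -0.4, 0.3]
opening: -0.0001
grasp_force: 0.0
```

```bash
python3 - <<'E'
from go import *
g=cam('scene');cv2.imwrite('pics/s8.png',cv2.resize(g['pixels'][165:315,60:260],(800,600),interpolation=cv2.INTER_CUBIC))
for n,c in(('hook',(-70,107,153)),('handle end0',(-217,60,76)),('panel corner home',(-194,157,117)),('lip end',(-70,71,173))):
    q=proj(g,R.from_euler('z',p[2]).apply([c[0]/1e3,c[1]/1e3,0])+[p[0],p[1],c[2]/1e3]);print(n,(q[0]-60)*4+1.5,(q[1]-165)*4+1.5)
E
```

```text
hook 450.54179925357766 400.7383247253965
handle end0 679.5188369220642 363.92892856672074
panel corner home 660.9052619605318 468.7895916167017
lip end 442.9806038474919 334.9973432023187
```

View pics/s8.png

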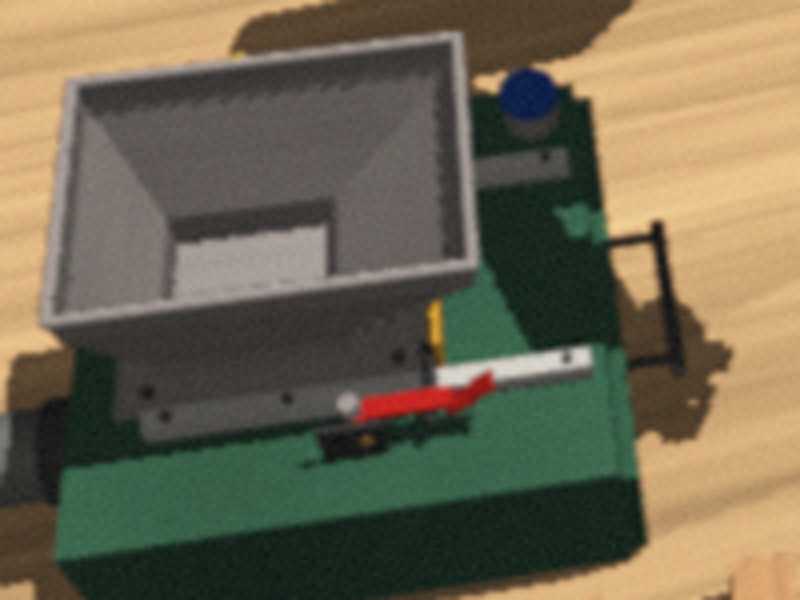

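The drawer handle ends at (679,368), against a predicted home position of (680,364). The lip at (435,330) is shut, the catch at (470,390) is down and the tin hasn't moved.

```bash
python3 -c "
from station import ctrl
print(ctrl.hand_in())"
```

```text
the job is handed in; nothing more can be done
None
```

I handed the job in at about 16.5 s: the offcut is in the drawer, the gate is pushed shut against its stop with the catch down, and the drawer is seated home; no verdict came back.

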